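Lever the tight lid off a reagent tin

ROBOT

A 7-joint arm with a two-finger parallel gripper is mounted at the origin on the work surface. World frame = base frame: x ahead of the robot, y to its left, z up, the work surface at z = 0. Lengths are in m, angles in rad, forces in N, time in s.
With the tool pointing down it reaches from about 0.35 to 0.9 m from the base axis. Payload 19.9 kg.
Tool frame: the origin (TCP) lies midway between the tips of the shut fingers; the grasp point (between the pads) lies 19 mm behind it; z points along the fingers, y is the direction in which the jaws open and shut (so a half turn about z gives the same grasp; the last joint's range is limited). The gripper opens to 85 mm and grips with 20 to 120 N. Pads are 22 mm wide; open, the fingers measure 114 mm over their backs; the gripper's body (76 mm by 85 mm) begins 54 mm behind the grasp point. The pads swing forward as they close: fully open they stand 13 mm farther back than shut.
Start: joints at [-1.284, 0.417, -0.01, 1.614, 0.005, 1.111, -0.053], TCP at [0.201, 0.592, 0.231] pointing down, gripper open.
Joint ranges: [-2.81, 2.81], [-0.39, 2.02], [-1.27, 1.25], [0.06, 2.57], [-1.19, 4.33], [0.19, 2], [-2.82, 2.82]. Speed limits (rad/s): [1.89, 1.89, 2.39, 2.39, 3.01, 3.01, 3.01].

INTERFACE

Orientations are given as a unit quaternion [x, y, z, w].
In Python, from bench import r gives the robot as it stands.
- The arm moves only by the shell command python3 -m creep 'ROWS'. ROWS is JSON, a list of rows, each a list of 3 entries, a list of its own where there are three numbers: the shift along the tool's x, y, z in mm, then the turn, a rotation vector about the tool's x, y, z in units of 5 degrees (1.0 is 5 degrees), then the closure in counts, from 0 (fully open) to 255 (shut). In form: [[[dx, dy, dz], [rx, ry, rz], hand], ...]. A call has exactly 5 rows; each row is the pose to reach, as a shift and turn from the pose commanded when the call began, along the tool's axes at that moment; what a row does not reach only later rows make up. A row lasts 1/12 s, in which the tool goes at most 41.7 mm and 7.16 degrees, less where a joint would pass 70% of its speed; a pose out of reach is approached as far as the arm can. A call with a gripper value outside its range is refused whole. The fingers move at their own pace and stop on an object; the grip force is fixed at half the most. Time passes only in rows, so rows that repeat a pose let the fingers close, or fill a call up. It gives the time, the measured TCP pose, the force and the opening at its end, in the units of the state.
- r.read_state(): the state, without advancing time (a new reading comes with each control period).
- r.snapshot(name): name is "scene" or "top" or "wrist"; returns the picture (420x560x3 uint8, red, green, blue); there is no depth.
- r.camera_params(name): a dict with "fx", "fy", "cx", "cy" (pixels), "world_from_camera" (4x4, takes a point from camera to world coordinates). Camera axes: x right, y up, looking along -z (the intrinsics and any distortion apply to the point x, -y, -z); pixel columns grow to the right and rows downward; lengths in m; the calibration is good to about 2 mm. A picture is of the moment at which its call begins: read the wrist's pose just before it. camera_params takes no time and is no camera call; for the wrist camera it gives the pose at the moment of the call.
- r.close_job(): hands the job in, once; it reports no verdict.
The state is a dict: "time": time; "joints": joint angles; "joint_vel": joint speeds; "tau": joint torques, N m; "tool_pos": TCP position; "orientation": TCP orientation; "wrist_force": force on the tool from outside, world axes, zero at the start; "ft_torque": the same for the moment, N m; "grip_width": finger opening in m.
Only numpy, scipy, OpenCV 4.12 (cv2) and the standard library are available. Lean on these libraries where they do the work, as an engineer would, in place of code of your own. Each camera call takes 0.05 s, during which the arm holds its last target. There are 200 camera calls.

TASK

Take the red-handled lever from the rubber mat, set its blade on the tin's outer rim and under the brass lid's flange, and lever the tight lid up until it is loose. Lay the lever back on the mat, then lift the lid off and lay it flat in the yellow tray without dropping it. Keep the bottles and the beaker where they stand.

Things in the scene. Friction and masses are not known exactly. Their poses are not given: they have to be found in the camera images.
- tin: Blue machine vice with a steel tin gripped upright between its jaws, one fixed thing. Origin on the bench under the tin's axis; x along the vice from its screw to its fixed jaw, z up. The vice is at most 76 mm high and reaches 145 mm to -x, 92 mm to +x, 65 mm to either y side. The tin is 97 mm across and its top stands 130 mm above the bench.
- tin_top (a point): Point on the tin's axis level with the top of its outer rim, 130 mm above the bench. The rim is an upright ring, 46 mm inner, 48.5 mm outer radius. Inside it runs a ring-shaped channel, its floor 12 mm below the rim's top, bounded on the inside by the neck of the mouth (outer radius 28.5 mm, top 2 mm below the rim's top).
- lid_rim (a point): Centre of the flange of the brass-coloured round lid (45 g) pressed into the tin's neck, half-way through its thickness; z is the lid's axis, up. Flange radius 32.5 mm, 3.5 mm thick. Pressed home its underside rests on the neck, 2 mm below the level of the rim's top, its top is 1.5 mm above that level, and it overhangs the neck by 4 mm all round, open to the channel below.
- lid: The same lid; origin at the centre of its underside. Below the flange a plug of 24 mm radius reaches 9 mm down, with a snap bead round it (26 mm radius) that the springy neck holds with some 40 N straight up, some 18 N at one edge. A side levered up about 5 mm snaps out and stays up; then the lid sits aslant (about 10 degrees), loose, and lifts off with a light pull. It lies flat on its plug.
- lever_grip (a point): Centre of the red handle of the steel pry lever (160 g): handle 100 mm long (x) by 24 mm wide (y) by 20 mm high (z). x points along the lever from handle to blade tip, z up as it lies. It lies on the mat on its handle, blade level 8 mm clear of the mat. It balances about 23 mm from here towards the tip.
- lever_tip (a point): Middle of the tip edge of the lever's blade, 150 mm from the handle's centre along x. The blade is flat steel, 16 mm wide (y), 3 mm thick (z), straight, in the middle plane of the handle, 100 mm of it standing out of the handle.
- mat: Black rubber mat fixed on the bench, 280 mm (x) by 160 mm (y), 3 mm thick; origin at the centre of its underside.
- tray: Shallow yellow plastic tray fixed on the bench, outside 300 mm (x) by 210 mm (y) by 45 mm high, walls 4 mm, floor about 4 mm thick; origin at the centre of its underside. Empty.
- amber_mid (a point): Middle of a brown glass bottle, 68 mm across, 145 mm high, upright, loose. z up.
- white_mid (a point): Middle of a white plastic jar with black cap, 72 mm across, 130 mm high, upright, loose. z up.
- beaker_mid (a point): Middle of a clear glass beaker, 68 mm across, 85 mm high, upright, loose. z up.
Things that resemble listed ones, but are neither listed nor needed, are in the scene too. Of the things that look like the part that bears lever_grip, the smaller one is meant. Of the things that look like the lid, the smaller one is meant.

How it is judged:
On the way, in this order (a step that is already met when the one before it is completed fails the run):
1. the lever bears on the tin and on the lid together, with over 3 N on each and no finger touching the lid (contact force between lever and lid above 3 N and contact force between lever and tin above 3 N and contact force between the fingers and lid below 0.1 N), for 0.03 s.
2. the lid has come up at least 2 mm at its centre, with the lever's tip still at it (within 60 mm of its centre) and no finger touching it (z of lid_rim in the frame of tin_top above 0.00175 m and distance between lever_tip and lid_rim below 0.06 m and contact force between the fingers and lid below 0.1 N), for 0.1 s.
3. the lever lies on the mat again, let go, with the loosened lid still on the tin (x of lever_grip in the frame of mat between -0.14 and 0.14 m and y of lever_grip in the frame of mat between -0.08 and 0.08 m and height (world z) of lever_grip below 0.022 m and contact force between the fingers and lever below 0.1 N and horizontal distance between lid_rim and tin_top below 0.02 m), for 0.1 s.
At the end, for the whole second after the job is handed in: The lid lies flat (within 9 degrees, either way up) on the floor of the yellow tray, and the lever lies on the mat: the centre of its handle over the mat, its tip over it or at most 10 mm beyond the edge. Both at rest (x of lid_rim in the frame of tray between -0.125 and 0.125 m and y of lid_rim in the frame of tray between -0.08 and 0.08 m and height (world z) of each of lid_rim, lever_grip below 0.022 m and (angle between lid_rim's own z axis and vertical below 0.15 rad or angle between lid_rim's own z axis and vertical above 2.99 rad) and linear speed of each of lid, lever below 0.02 m/s and x of lever_grip in the frame of mat between -0.14 and 0.14 m and y of lever_grip in the frame of mat between -0.08 and 0.08 m and x of lever_tip in the frame of mat between -0.15 and 0.15 m and y of lever_tip in the frame of mat between -0.09 and 0.09 m); the robot touches nothing.
It fails at once if a bottle, the jar or the beaker is shifted more than 20 mm or tipped (distance of any of amber_mid, white_mid, beaker_mid from where it was at the start of the episode above 0.02 m or angle between any of amber_mid, white_mid, beaker_mid's own z axis and vertical above 0.3 rad).
It fails at once if the lid is dropped or flung (moves faster than 0.8 m/s with no finger on it) (linear speed of lid above 0.8 m/s and contact force between the fingers and lid below 0.05 N).
It also fails if it takes over 72 s, if anything falls off the work surface, if the arm or the gripper's body presses on something with over 40 N, if the wrist force passes 120 N, or if a joint passes its speed limit or range.

## Working session

There is one attempt and no reset: what is moved stays moved. The work goes in short steps, Python scripts to look and compute and a shell command to move; the robot and the scene stay as the last step left them, time stands still between calls to the robot, and variables do not carry over. Pictures are saved under pics/ and viewed, about 8 in all and at most 12, crops included, and the job is handed in when it is done.

```bash
mkdir -p pics; ls
python3 - <<'E'
from bench import r
import cv2,numpy as np
s=r.read_state();print(s['time'],s['tool_pos'],s['orientation'],s['grip_width'])
for n in("scene","top","wrist"):
    p=r.camera_params(n);print(n,{k:np.round(v,4).tolist() if not isinstance(v,dict) else v for k,v in p.items()})
a=r.snapshot("scene");b=r.snapshot("top")
cv2.imwrite("pics/scene0.png",a[...,::-1]);cv2.imwrite("pics/top0.png",b[...,::-1])
E
```

```text
pics
0.0 [0.20112008 0.5914053  0.23067002] [ 1.63151692e-01  9.86600816e-01 -5.95157189e-04 -3.61357610e-05] 0.08556866053815426
scene {'fx': 513.5983, 'fy': 513.5983, 'cx': 277.8971, 'cy': 211.568, 'world_from_camera': [[-0.793, -0.4026, 0.4571, 1.2708], [0.6091, -0.5331, 0.5871, 0.964], [0.0073, 0.7441, 0.668, 1.0657], [0.0, 0.0, 0.0, 1.0]]}
top {'fx': 519.9235, 'fy': 519.9235, 'cx': 276.3208, 'cy': 204.962, 'world_from_camera': [[0.0239, 0.9916, -0.1271, 0.3995], [-0.9997, 0.0233, -0.0059, 0.0876], [-0.0029, 0.1272, 0.9919, 1.6655], [0.0, 0.0, 0.0, 1.0]]}
wrist {'fx': 367.6072, 'fy': 367.6072, 'cx': 285.9781, 'cy': 207.9116, 'world_from_camera': [[0.322, -0.914, -0.2466, 0.1376], [0.9467, 0.3108, 0.0845, 0.6125], [-0.0006, -0.2607, 0.9654, 0.3731], [0.0, 0.0, 0.0, 1.0]]}
```

View pics/scene0.png

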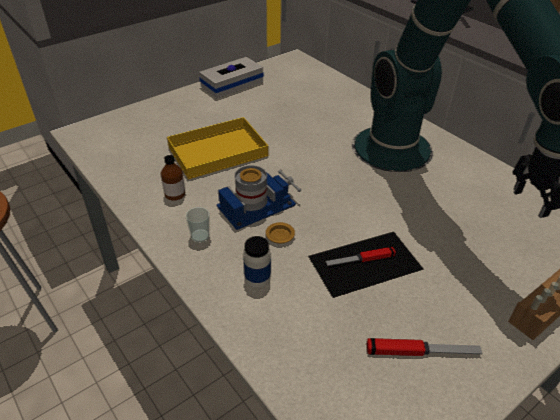

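View pics/top0.png

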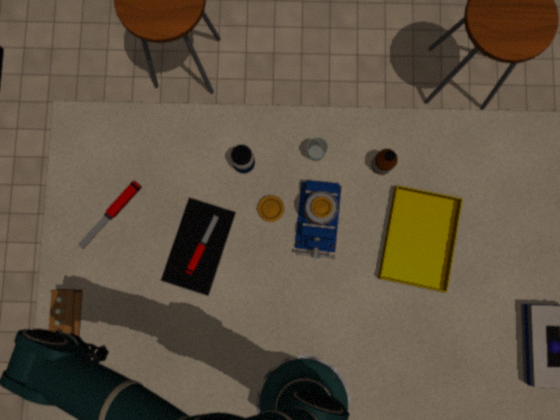

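Candidates. Lever: the red one on the mat (top 203,245), or the larger red-handled tool on the bench (112,213). I choose the smaller, on the mat. Lid: in the tin (321,207), or the brass disc on the bench (270,208). I choose the one in the tin.

```bash
cat > h.py <<'E'
import numpy as np,cv2
from bench import r
from scipy.spatial.transform import Rotation as R
def ray(p,uv):
    W=p["world_from_camera"];W=np.array(W);u,v=uv
    d=np.array([(u-p["cx"])/p["fx"],-(v-p["cy"])/p["fy"],-1.]);return W[:3,3],W[:3,:3]@d
def plane(p,uv,z):
    o,d=ray(p,uv);return o+d*(z-o[2])/d[2]
def pix(p,X):
    W=np.array(p["world_from_camera"]);c=W[:3,:3].T@(np.array(X)-W[:3,3])
    return p["cx"]+p["fx"]*c[0]/-c[2],p["cy"]-p["fy"]*c[1]/-c[2]
def blobs(img,lo,hi,box=None,amin=20):
    hsv=cv2.cvtColor(img,cv2.COLOR_RGB2HSV)
    m=cv2.inRange(hsv,np.array(lo),np.array(hi))
    if lo[0]==0 and hi[0]<=10: m|=cv2.inRange(hsv,np.array([170,lo[1],lo[2]]),np.array([180,hi[1],hi[2]]))
    if box: 
        k=np.zeros_like(m);k[box[1]:box[3],box[0]:box[2]]=1;m*=k
    c,_=cv2.findContours(m,cv2.RETR_EXTERNAL,cv2.CHAIN_APPROX_NONE)
    return sorted([x for x in c if cv2.contourArea(x)>=amin],key=cv2.contourArea,reverse=True)
def to_tool(s,X):
    "world point -> offset in tool frame, mm"
    return R.from_quat(s["orientation"]).inv().apply(np.array(X)-s["tool_pos"])*1000
E
python3 - <<'E'
from h import *
P=r.camera_params("top");im=cv2.imread("pics/top0.png")[...,::-1].copy()
S=r.camera_params("scene");si=cv2.imread("pics/scene0.png")[...,::-1].copy()
def show(n,cs,z,p):
    for c in cs[:2]:
        q=cv2.minAreaRect(c);print(n,np.round(q[0],1),np.round(q[1],1),'c',plane(p,q[0],z).round(4)[:2],'corners',[plane(p,b,z).round(3)[:2].tolist() for b in cv2.boxPoints(q)])
show('red',blobs(im,(0,150,60),(8,255,255),(150,190,250,300)),.013,P)
show('blade',blobs(im,(0,0,90),(180,90,255),(185,205,222,245),5),.0125,P)
show('mat',blobs(im,(0,0,0),(180,255,35),(150,185,250,300)),.003,P)
show('lid',blobs(im,(10,100,60),(25,255,255),(300,180,345,230)),.1315,P)
show('vice',blobs(im,(105,120,30),(125,255,255),(280,170,350,270)),.04,P)
show('tray',blobs(im,(22,150,60),(35,255,255),(370,170,470,300)),.045,P)
show('red s',blobs(si,(0,150,60),(8,255,255),(310,230,420,290)),.013,S)
show('lid s',blobs(si,(10,100,60),(25,255,255),(235,160,265,190)),.1315,S)
print(np.linalg.norm(0))
for n,uv,z in(('amber',(386,158),.145),('jar',(240,153),.13),('beaker',(317,143),.085),('biglid',(270,208),.01)):print(n,plane(P,uv,z).round(3))
E
```

```text
red [195.9 256.7] [ 7.6 28.2] c [0.4403 0.348 ] corners [[0.405, 0.377], [0.486, 0.341], [0.475, 0.319], [0.395, 0.355]]
blade [207.1 234.3] [ 1.8 12.1] c [0.512  0.3156] corners [[0.495, 0.325], [0.531, 0.311], [0.529, 0.306], [0.493, 0.32]]
mat [198. 246.] [48.1 86.6] c [0.4747 0.3443] corners [[0.366, 0.455], [0.631, 0.381], [0.585, 0.231], [0.322, 0.309]]
lid [321.5 206.5] [21. 21.] c [ 0.5947 -0.0376] corners [[0.625, -0.006], [0.627, -0.069], [0.564, -0.069], [0.563, -0.007]]
vice [317.7 215.4] [39.3 67.6] c [ 0.5778 -0.0336] corners [[0.477, 0.037], [0.69, 0.019], [0.68, -0.105], [0.468, -0.086]]
tray [421.3 238.3] [69.1 97. ] c [ 0.5131 -0.3568] corners [[0.382, -0.224], [0.681, -0.279], [0.647, -0.492], [0.349, -0.433]]
tray [454.9 238. ] [ 1.8 46.7] c [ 0.5167 -0.4612] corners [[0.445, -0.445], [0.59, -0.472], [0.589, -0.477], [0.445, -0.451]]
red s [375.7 253.8] [ 9.8 31. ] c [0.439 0.346] corners [[0.47, 0.313], [0.384, 0.349], [0.408, 0.379], [0.492, 0.343]]
lid s [250.5 174.5] [13. 21.] c [ 0.5963 -0.0362] corners [[0.603, -0.081], [0.553, -0.043], [0.59, 0.007], [0.638, -0.029]]
lid s [244.  162.5] [ 5. 18.] c [ 0.5777 -0.0967] corners [[0.592, -0.124], [0.548, -0.091], [0.563, -0.07], [0.607, -0.103]]
0.0
amber [ 0.743 -0.227  0.145]
jar [0.752 0.21  0.13 ]
beaker [ 0.799 -0.025  0.085]
biglid [0.601 0.118 0.01 ]
```

```bash
python3 -m creep '[[[-33,-15,0],[0,0,0.2],0],[[-66,-31,0],[0,0,0.4],0],[[-98,-46,0],[0,0,0.6],0],[[-130,-62,0],[0,0,0.8],0],[[-163,-78,0],[0,0,1.0],0]]'
python3 -m creep '[[[-33,-18,0],[0,0,0],0],[[-66,-36,0],[0,0,0],0],[[-98,-54,0],[0,0,0],0],[[-130,-72,0],[0,0,0],0],[[-155,-90,0],[0,0,0],0]]'
cat > look.py <<'E'
import sys
from h import *
s=r.read_state();p=r.camera_params("wrist");a=r.snapshot("wrist")
np.save("pics/%s.npy"%sys.argv[1],p,allow_pickle=True);cv2.imwrite("pics/%s.png"%sys.argv[1],a[...,::-1])
print(s['time'],s['tool_pos'].round(4) if hasattr(s['tool_pos'],'round') else s['tool_pos'],np.round(R.from_quat(s['orientation']).as_matrix(),4).tolist(),s['grip_width'],np.round(s['wrist_force'],2))
E
python3 look.py w1
```

```text
time: 0.52
tool_pos: [0.3311, 0.464, 0.2311]
orientation: [0.206, 0.978, -0.0, -0.0]
wrist_force: [0.5, 0.8, -0.1]
grip_width: 0.0856
time: 0.93
tool_pos: [0.4374, 0.3182, 0.2312]
orientation: [0.207, 0.978, -0.0, 0.0]
wrist_force: [0.6, 0.8, -0.6]
grip_width: 0.0853
0.9333 [0.4374 0.3182 0.2312] [[-0.9145, 0.4045, 0.0002], [0.4045, 0.9145, -0.0005], [-0.0004, -0.0004, -1.0]] 0.08527907417160839 [ 0.65  0.76 -0.62]
```

View pics/w1.png

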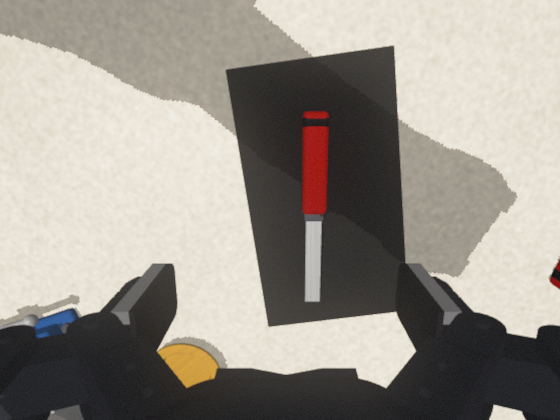

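The wrist view shows the small lever: handle at (315,163), blade tip at (312,302), pointing almost straight down the image. The mat is around it, which confirms the choice.

Run:
```python
from h import *
p=np.load("pics/w1.npy",allow_pickle=True).item();a=cv2.imread("pics/w1.png")[...,::-1].copy();s=r.read_state()
c=blobs(a,(0,150,60),(8,255,255),(280,90,350,330))[0];q=cv2.minAreaRect(c)
b=blobs(a,(0,0,120),(180,60,255),(290,215,340,320))[0];qb=cv2.minAreaRect(b)
B=b[:,0];tip=B[B[:,1]>=B[:,1].max()-1].mean(0)
print(q,qb,tip)
T=plane(p,tip,.0145);C=[plane(p,x,.0225) for x in cv2.boxPoints(q)]
H0=plane(p,(315.5,111),.0205)
print('tip',T,'handle end',H0,np.linalg.norm(T-H0),'widths',[np.linalg.norm(C[i]-C[i-1]) for i in range(4)])
d=(T-H0)[:2];d/=np.linalg.norm(d);print('heading',np.degrees(np.arctan2(d[1],d[0])), 'blade axis',np.degrees(np.arctan2(*(plane(p,tip,.0145)-plane(p,(314,222),.0145))[1::-1])))
g=T-0.127*np.r_[d,0];g[2]=.013;print('balance pt',g,to_tool(s,g), 'grip',T-.15*np.r_[d,0])
cs=blobs(a,(0,0,0),(180,255,70),(220,40,415,330))[0]
M=cv2.minAreaRect(cs);print('mat',plane(p,M[0],.003),[plane(p,x,.003).round(3).tolist() for x in ((228,70),(393,46),(406,311),(269,326))])
```

```text
((315.0, 169.5), (87.0, 26.0), 90.0) ((313.0, 261.0), (80.0, 16.0), 90.0) [311.5625 300.875 ]
tip [0.57163002 0.28856628 0.0145    ] handle end [0.38909714 0.36891992 0.0205    ] 0.19952684087664926 widths [np.float64(0.08441061378545335), np.float64(0.024260729247464766), np.float64(0.0844440072968486), np.float64(0.025818030179402672)]
heading -23.75979530245472 blade axis -24.41790027204514
balance pt [0.45539421 0.33973498 0.013     ] [ -2.25983372  30.99148766 218.21438492] grip [0.43434363 0.34900175 0.0145    ]
mat [0.47128483 0.34397666 0.003     ] [[0.321, 0.309, 0.003], [0.365, 0.459, 0.003], [0.633, 0.379, 0.003], [0.588, 0.23, 0.003]]
```

```bash
python3 -m creep '[[[-1,10,35],[0,0,0],0],[[-2,20,70],[0,0,0],0],[[-2,31,105],[0,0,0],0],[[-2,31,140],[0,0,0],0],[[-2,31,170],[0,0,0],0]]' | head -2
python3 -m creep '[[[0,0,20],[0,0,0],0],[[0,0,40],[0,0,0],0],[[0,0,50],[0,0,0],0],[[0,0,55],[0,0,0],0],[[0,0,55],[0,0,0],0]]'
python3 -m creep '[[[0,0,0],[0,0,0],255],[[0,0,0],[0,0,0],255],[[0,0,0],[0,0,0],255],[[0,0,0],[0,0,0],255],[[0,0,0],[0,0,0],255]]'
python3 -m creep '[[[0,0,0],[0,0,0],255],[[0,0,0],[0,0,0],255],[[0,0,0],[0,0,0],255],[[0,0,0],[0,0,0],255],[[0,0,0],[0,0,0],255]]'
```

```text
time: 1.4
tool_pos: [0.4496, 0.348, 0.0588]
time: 1.82
tool_pos: [0.45, 0.3479, 0.0057]
orientation: [0.206, 0.979, -0.001, -0.0]
wrist_force: [0.5, -0.7, -0.9]
grip_width: 0.0856
time: 2.23
tool_pos: [0.4504, 0.3481, 0.0068]
orientation: [0.206, 0.979, 0.0, 0.0]
wrist_force: [-1.6, -3.6, 1.9]
grip_width: 0.0258
time: 2.65
tool_pos: [0.4505, 0.3482, 0.007]
orientation: [0.206, 0.979, 0.0, 0.0]
wrist_force: [-2.0, -2.0, 11.0]
grip_width: 0.0227
```

```bash
python3 -m creep '[[[0,0,-15],[0,0,0],255],[[0,0,-55],[0,0,0],255],[[0,0,-95],[0,0,0],255],[[0,0,-135],[0,0,0],255],[[0,0,-175],[0,0,0],255]]'|tail -2
python3 -m creep '[[[-32,-21,-13],[0,0,0],255],[[-64,-42,-26],[0,0,0],255],[[-96,-64,-39],[0,0,0],255],[[-128,-86,-52],[0,0,0],255],[[-160,-108,-65],[0,0,0],255]]'|tail -2
python3 -m creep '[[[-32,-22,-13],[0,0,0],255],[[-64,-44,-26],[0,0,0],255],[[-96,-66,-39],[0,0,0],255],[[-128,-88,-50],[0,0,0],255],[[-160,-110,-50],[0,0,0],255]]'|tail -2
python3 -m creep '[[[-4,-2,0],[0,0,0],255],[[-4,-2,0],[0,0,0],255],[[-4,-2,0],[0,0,0],255],[[-4,-2,0],[0,0,0],255],[[-4,-2,0],[0,0,0],255]]'
python3 look.py w2
```

```text
wrist_force: [0.7, 0.5, -2.7]
grip_width: 0.0226
wrist_force: [1.5, 2.2, -2.0]
grip_width: 0.0225
wrist_force: [0.9, 0.6, -1.5]
grip_width: 0.0225
time: 4.32
tool_pos: [0.6577, 0.0174, 0.2963]
orientation: [0.205, 0.979, 0.0, -0.0]
wrist_force: [0.7, 0.4, -2.2]
grip_width: 0.0226
4.3167 [0.6577 0.0174 0.2963] [[-0.9157, 0.4018, -0.0002], [0.4018, 0.9157, 0.0004], [0.0003, 0.0003, -1.0]] 0.022559261683161136 [ 0.71  0.4  -2.24]
```

View pics/w2.png

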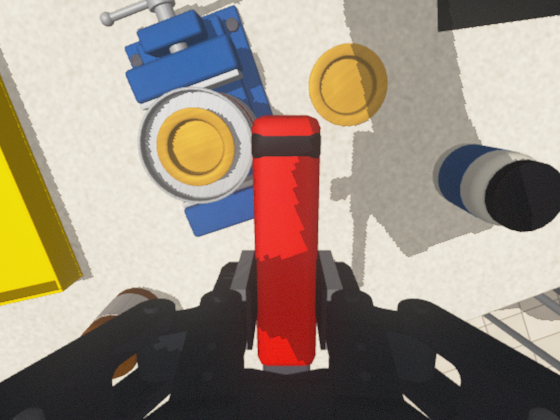

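The lid sits at about (195,145) inside the rim ring. The handle is straight in the jaws. The bench decoy disc is at (347,84).

Run:
```python
from h import *
p=np.load("pics/w2.npy",allow_pickle=True).item();a=cv2.imread("pics/w2.png")[...,::-1].copy();s=r.read_state()
c=blobs(a,(10,120,60),(25,255,255),(140,90,250,205))[0]
X=np.array([plane(p,u,.1315) for u in c[:,0]])[:,:2]   # flange outer edge on top plane
def circ(X):
    A=np.c_[2*X,np.ones(len(X))];q=np.linalg.lstsq(A,(X**2).sum(1),rcond=None)[0];return q[:2],np.sqrt(q[2]+q[:2]@q[:2])
print('lid',circ(X), np.ptp(X,axis=0))
# rim outer: scan rays outward from lid centre, last bright grey pixel (low sat) within 42..54mm
o=circ(X)[0];hsv=cv2.cvtColor(a,cv2.COLOR_RGB2HSV);pts=[]
for th in np.radians(np.arange(0,360,4)):
    for rad in np.arange(.044,.056,.0003):
        u,v=pix(p,[*(o+rad*np.array([np.cos(th),np.sin(th)])),.13]);h,S,V=hsv[int(round(v)),int(round(u))]
        if S>100 and 100<h<128: pts.append((rad,th));break
pts=np.array(pts);print('rim->blue',len(pts),pts[:,0].round(4).tolist())
# handle edges
q=cv2.minAreaRect(blobs(a,(0,150,40),(8,255,255),(240,100,330,370))[0]);print(q)
print('handle end back top', to_tool(s,plane(p,(286,116),s['tool_pos'][2]+.016)))
for v in(170,200,230): 
    row=hsv[v,240:340];k=np.where((row[:,1]>150)&((row[:,0]<9)|(row[:,0]>170)))[0]+240
    print(v,[to_tool(s,plane(p,(x,v),s['tool_pos'][2]+.016)).round(1).tolist() for x in(k[0],k[-1]+1)])
```

```text
lid (array([ 0.59424122, -0.03737824]), np.float64(0.03165483144099551)) [0.0636712  0.06382523]
rim->blue 44 [0.0485, 0.0488, 0.0488, 0.0491, 0.0506, 0.0515, 0.0539, 0.0557, 0.0494, 0.0491, 0.056, 0.0548, 0.0542, 0.053, 0.0521, 0.0515, 0.0503, 0.0485, 0.0488, 0.0554, 0.0533, 0.0512, 0.0503, 0.0488, 0.0485, 0.0488, 0.0488, 0.0485, 0.0491, 0.0491, 0.0488, 0.0497, 0.0506, 0.0518, 0.0542, 0.0536, 0.0518, 0.0497, 0.0488, 0.0488, 0.0491, 0.0488, 0.0488, 0.0488]
((285.5, 260.5), (209.0, 65.0), 90.0)
handle end back top [ 64.63735117  -0.5174694  -15.99378974]
170 [[46.5, -11.9, -16.0], [46.5, 10.9, -16.0]]
200 [[35.8, -11.8, -16.0], [35.8, 10.8, -16.0]]
230 [[24.6, -11.7, -16.0], [24.6, 11.1, -16.0]]
```

```bash
cat > plan.py <<'E'
import sys
from h import *
# args: s(mm past rim contact, tip depth) c(mm clearance over rim) alpha(deg)
TIN=np.array([.5942,-.0374,.130]);Y=np.array([.4018,.9157,0]);U=np.array([-.9157,.4018,0]);Zw=np.array([0,0,1.])
TIP=np.array([-135,-.4,-6.])/1000
def pose(sv,c,al,dy=0):
    a=np.radians(al);e=np.array([np.cos(a),np.sin(a)]);n=np.array([-np.sin(a),np.cos(a)])
    t=np.array([46,c])+1.5*n-sv*e
    X=U*e[0]+Zw*e[1];Z=U*e[1]-Zw*e[0]
    tip=TIN+(U*t[0]+Zw*t[1]+Y*dy)/1000
    M=np.c_[X,Y,Z];return tip-M@TIP,M,t
if __name__=="__main__":
    s=r.read_state();M0=R.from_quat(s['orientation']).as_matrix()
    p0=np.array(s['tool_pos']);tip=p0+M0@TIP-TIN
    print('now tip r,lat,z mm',np.round([tip@U*1e3,tip@Y*1e3,tip[2]*1e3],1),'pitch',np.degrees(np.arcsin(M0[2,0])).round(2),'F',np.round(s['wrist_force'],1),'t',s['time'])
    for a in sys.argv[1:]:
        sv,c,al=map(float,a.split(','));P,M,t=pose(sv,c,al)
        print(a,'tip',t.round(1),'shift',(M0.T@(P-p0)*1000).round(1),'turn',(np.degrees(R.from_matrix(M0.T@M).as_rotvec())/5).round(2),'TCP',P.round(3))
E
python3 plan.py -40,3,30 -40,1,30 17,1,30
```

```text
now tip r,lat,z mm [-171.3   75.2  172.4] pitch 0.01 F [ 0.1  0.6 -1.4] t 4.3667
-40,3,30 tip [79.9 24.3] shift [236.1 -75.2  79.8] turn [ 0.  6. -0.] TCP [0.411 0.043 0.217]
-40,1,30 tip [79.9 22.3] shift [236.1 -75.2  81.8] turn [ 0.  6. -0.] TCP [0.411 0.043 0.215]
17,1,30 tip [30.5 -6.2] shift [186.7 -75.2 110.3] turn [ 0.  6. -0.] TCP [0.457 0.023 0.186]
```

```bash
python3 -m creep '[[[38,-12,0],[0,0,0],255],[[76,-24,0],[0,0.5,0],255],[[114,-36,0],[0,1,0],255],[[152,-48,0],[0,1.5,0],255],[[190,-60,0],[0,2,0],255]]'|head -2
python3 plan.py -40,3,30
```

```text
time: 4.78
tool_pos: [0.4578, 0.0386, 0.2965]
now tip r,lat,z mm [ 21.4  14.3 148.7] pitch 10.09 F [ 0.3  0.2 -1.4] t 4.7833
-40,3,30 tip [79.9 24.3] shift [ 29.7 -14.4  86.4] turn [ 0.    3.98 -0.  ] TCP [0.411 0.043 0.217]
```

```bash
python3 -m creep '[[[12,-7,22],[0,1,0],255],[[24,-14,44],[0,2,0],255],[[26,-14,66],[0,3,0],255],[[26,-14,86],[0,4,0],255],[[26,-14,86],[0,4,0],255]]'|head -2
python3 -m creep '[[[0,0,0],[0,0,0],255],[[0,0,0],[0,0,0],255],[[0,0,0],[0,0,0],255],[[0,0,0],[0,0,0],255],[[0,0,0],[0,0,0],255]]'
python3 plan.py -40,3,30 -15,1.5,30 17,1.5,30
python3 - <<'E'
from h import *
a=r.snapshot("scene");cv2.imwrite("pics/s2.png",cv2.resize(a[90:270,170:410],(720,540),interpolation=cv2.INTER_CUBIC)[...,::-1])
E
```

```text
time: 5.2
tool_pos: [0.4157, 0.0414, 0.2123]
time: 5.62
tool_pos: [0.4175, 0.0416, 0.2173]
orientation: [0.199, 0.946, 0.054, -0.252]
wrist_force: [0.9, 0.4, -1.0]
grip_width: 0.0223
now tip r,lat,z mm [73.4  0.9 25.3] pitch 29.85 F [ 0.9  0.4 -1. ] t 5.6167
-40,3,30 tip [79.9 24.3] shift [ 5.1 -0.9  3.7] turn [ 0.02  0.03 -0.  ] TCP [0.411 0.043 0.217]
-15,1.5,30 tip [58.2 10.3] shift [-20.6  -0.9   5.1] turn [ 0.02  0.03 -0.  ] TCP [0.431 0.035 0.203]
17,1.5,30 tip [30.5 -5.7] shift [-52.6  -0.9   5.1] turn [ 0.02  0.03 -0.  ] TCP [0.457 0.023 0.187]
```

View pics/s2.png

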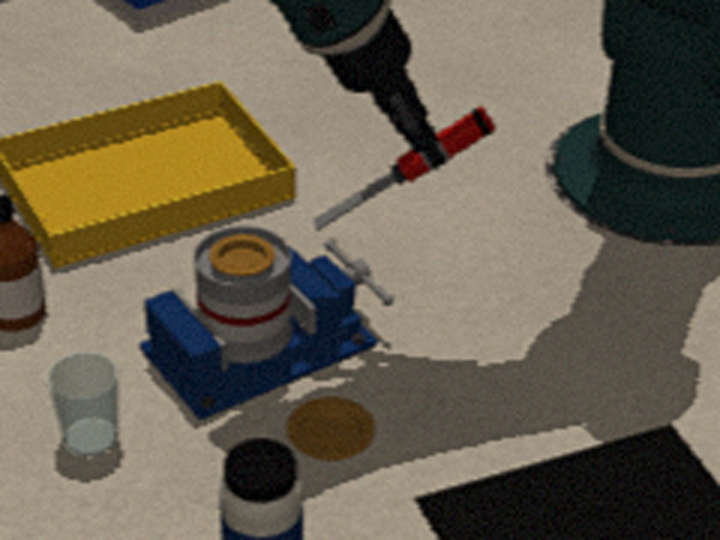

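The lever is tilted nose-down, with its tip at crop (318,223), i.e. scene pixel (276,164), just short of the tin. I check this against the prediction.

Run:
```python
from plan import *
p=r.camera_params("scene")
for t in((73.4,.9,25.3),(73.4,.9,27.3),(75.4,.9,25.3)):print(pix(p,TIN+(U*t[0]+Y*t[1]+Zw*t[2])/1000))
print('lid',pix(p,TIN+[0,0,.0015]))
```

```text
(np.float64(275.01806137462), np.float64(164.3393125943999))
(np.float64(275.02046145784624), np.float64(163.79384357521764))
(np.float64(275.67550245382574), np.float64(164.24617065797105))
lid (np.float64(250.83407571590794), np.float64(174.0460455868046))
```

```bash
python3 -m creep '[[[-5,-0.5,3],[0,0,0],255],[[-10,-1,5],[0,0,0],255],[[-16,-1,5],[0,0,0],255],[[-22,-1,5],[0,0,0],255],[[-22,-1,5],[0,0,0],255]]'|tail -2
python3 plan.py 17,1.5,30
```

```text
wrist_force: [0.6, -1.1, -2.6]
grip_width: 0.0223
now tip r,lat,z mm [56.4 -1.   7.6] pitch 30.02 F [ 0.6 -1.1 -2.6] t 6.0833
17,1.5,30 tip [30.5 -5.7] shift [-29.1   0.7  -1.4] turn [ 0.   -0.   -0.03] TCP [0.457 0.023 0.187]
```

```bash
python3 -m creep '[[[-3,0,-1.5],[0,0,0],255],[[-7,0,-1.5],[0,0,0],255],[[-12,0,-1.5],[0,0,0],255],[[-16,0,-1.5],[0,0,0],255],[[-16,0,-1.5],[0,0,0],255]]'|tail -2
python3 plan.py 17,1.5,30 
python3 -m creep '[[[-3,0,0],[0,0,0],255],[[-6,0,0],[0,0,0],255],[[-9,0,0],[0,0,0],255],[[-9,0,0],[0,0,0],255],[[-9,0,0],[0,0,0],255]]'|tail -2
python3 plan.py 17,1.5,30
```

```text
wrist_force: [0.1, -0.3, -2.0]
grip_width: 0.0228
now tip r,lat,z mm [42.1 -0.8  1.3] pitch 30.01 F [ 0.1 -0.3 -2. ] t 6.5
17,1.5,30 tip [30.5 -5.7] shift [-13.5   0.6   0.3] turn [ 0.01 -0.   -0.02] TCP [0.457 0.023 0.187]
wrist_force: [0.2, -0.1, -1.2]
grip_width: 0.0224
now tip r,lat,z mm [34.7 -0.7 -2.8] pitch 30.0 F [ 0.2 -0.1 -1.2] t 6.9167
17,1.5,30 tip [30.5 -5.7] shift [-5.1  0.5  0.4] turn [ 0.01 -0.   -0.02] TCP [0.457 0.023 0.187]
```

```bash
python3 -m creep '[[[0,0,1.2],[0,0,0],255],[[-1,0,1.2],[0,0,0],255],[[-3,0,1.2],[0,0,0],255],[[-5,0,1.2],[0,0,0],255],[[-5,0,1.2],[0,0,0],255]]'|tail -2
python3 plan.py 17,0,30 
python3 -m creep '[[[0,0,0],[0,0,0],255],[[0,0,0],[0,0,0],255],[[0,0,0],[0,0,0],255],[[0,0,0],[0,0,0],255],[[0,0,0],[0,0,0],255]]'|tail -2
python3 plan.py 17,0,30
python3 - <<'E'
from h import *
a=r.snapshot("scene");cv2.imwrite("pics/s3.png",cv2.resize(a[140:220,210:310],(800,640)[:2],interpolation=cv2.INTER_CUBIC)[:600,:,::-1])
E
```

```text
wrist_force: [0.2, 0.3, -1.3]
grip_width: 0.0223
now tip r,lat,z mm [30.8 -0.7 -6.4] pitch 29.99 F [ 0.2  0.3 -1.3] t 7.3333
17,0,30 tip [30.5 -7.2] shift [-0.6  0.5  0.5] turn [ 0.01  0.   -0.02] TCP [0.457 0.023 0.185]
wrist_force: [0.6, -0.3, -1.3]
grip_width: 0.0226
now tip r,lat,z mm [31.1 -0.6 -6.2] pitch 29.99 F [ 0.6 -0.3 -1.3] t 7.75
17,0,30 tip [30.5 -7.2] shift [-1.   0.5  0.6] turn [ 0.01  0.   -0.02] TCP [0.457 0.023 0.185]
```

View pics/s3.png

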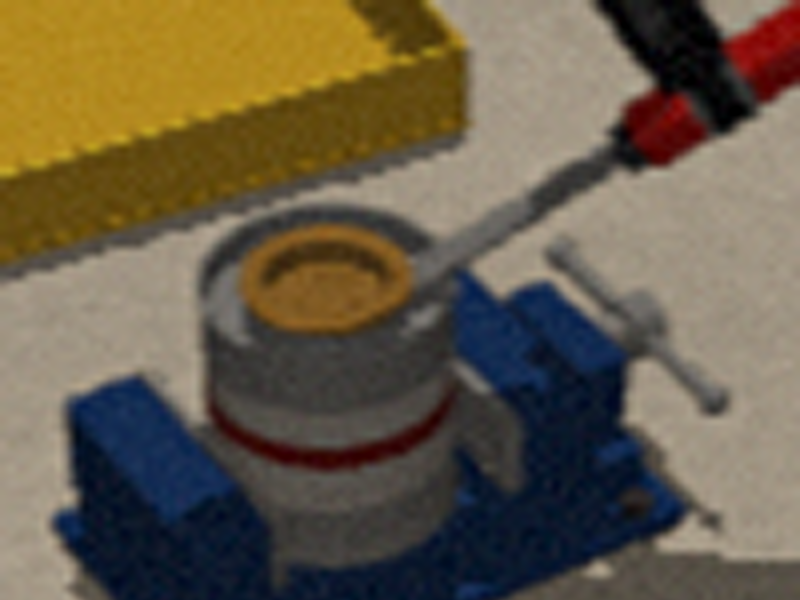

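The blade goes over the rim and its tip disappears under the flange at crop (412,285). I push in gently to feel for the neck.

```bash
python3 -m creep '[[[-0.5,0,0.5],[0,0,0],255],[[-1,0.4,0.5],[0,0,0],255],[[-1.5,0.4,0.5],[0,0,0],255],[[-1.5,0.4,0.5],[0,0,0],255],[[-1.5,0.4,0.5],[0,0,0],255]]'|tail -2
python3 plan.py 17,0,25 17,0,20 16.5,0,15 16,0,10 16,0,5 16,0,0 16,0,-5
```

```text
wrist_force: [0.6, -0.3, 0.2]
grip_width: 0.0223
now tip r,lat,z mm [30.  -0.2 -7.4] pitch 30.0 F [ 0.6 -0.3  0.2] t 8.2167
17,0,25 tip [30.  -5.8] shift [-0.3 -0.  10.3] turn [ 0.01 -1.   -0.02] TCP [0.453 0.025 0.176]
17,0,20 tip [29.5 -4.4] shift [-2.  -0.  20.5] turn [ 0.01 -2.   -0.02] TCP [0.449 0.027 0.166]
16.5,0,15 tip [29.7 -2.8] shift [-4.1 -0.  30.6] turn [ 0.01 -3.   -0.02] TCP [0.446 0.028 0.156]
16,0,10 tip [30.  -1.3] shift [-7.1 -0.  40.5] turn [ 0.01 -4.   -0.02] TCP [0.444 0.029 0.146]
16,0,5 tip [29.9  0.1] shift [-11.5  -0.   49.9] turn [ 0.01 -5.   -0.02] TCP [0.443 0.029 0.136]
16,0,0 tip [30.   1.5] shift [-16.6  -0.   59. ] turn [ 0.   -6.   -0.02] TCP [0.443 0.029 0.126]
16,0,-5 tip [30.2  2.9] shift [-22.5  -0.   67.5] turn [ 0.   -7.   -0.02] TCP [0.444 0.029 0.115]
```

```bash
python3 -m creep '[[[0,0,3.5],[0,-0.33,0],255],[[-0.5,0,7],[0,-0.66,0],255],[[-0.5,0,10.5],[0,-1,0],255],[[-1,0,14],[0,-1.33,0],255],[[-1.5,0,17],[0,-1.66,0],255]]'|tail -2
python3 plan.py 16.5,0,15 16,0,10 16,0,5 
python3 -m creep '[[[0,0,3],[0,-0.3,0],255],[[-0.5,0,6],[0,-0.6,0],255],[[-1,0,9],[0,-0.9,0],255],[[-1.5,0,12],[0,-1.2,0],255],[[-2,0,15],[0,-1.5,0],255]]'|tail -2
python3 plan.py 16.5,0,15 16,0,10 16,0,5 16,0,0 16,0,-5 16,0,-8
```

```text
wrist_force: [-0.0, -0.2, -0.6]
grip_width: 0.0224
now tip r,lat,z mm [29.4 -0.2 -4.8] pitch 21.6 F [-0.  -0.2 -0.6] t 8.6333
16.5,0,15 tip [29.7 -2.8] shift [-0.6  0.  13.7] turn [ 0.01 -1.32 -0.02] TCP [0.446 0.028 0.156]
16,0,10 tip [30.  -1.3] shift [-2.1  0.  24. ] turn [ 0.01 -2.32 -0.02] TCP [0.444 0.029 0.146]
16,0,5 tip [29.9  0.1] shift [-5.   0.  33.9] turn [ 0.   -3.32 -0.02] TCP [0.443 0.029 0.136]
wrist_force: [-2.0, 1.0, 0.2]
grip_width: 0.0228
now tip r,lat,z mm [28.9 -0.3 -2.6] pitch 14.17 F [-2.   1.   0.2] t 9.05
16.5,0,15 tip [29.7 -2.8] shift [ 0.8  0.1 -1.6] turn [ 0.    0.17 -0.02] TCP [0.446 0.028 0.156]
16,0,10 tip [30.  -1.3] shift [0.6 0.1 8.8] turn [ 0.   -0.83 -0.02] TCP [0.444 0.029 0.146]
16,0,5 tip [29.9  0.1] shift [-1.   0.1 19.1] turn [ 0.   -1.83 -0.02] TCP [0.443 0.029 0.136]
16,0,0 tip [30.   1.5] shift [-3.5  0.1 29.2] turn [ 0.   -2.83 -0.02] TCP [0.443 0.029 0.126]
16,0,-5 tip [30.2  2.9] shift [-6.8  0.1 39. ] turn [ 0.   -3.83 -0.02] TCP [0.444 0.029 0.115]
16,0,-8 tip [30.4  3.7] shift [-9.2  0.1 44.7] turn [-0.   -4.43 -0.02] TCP [0.445 0.029 0.109]
```

```bash
python3 -m creep '[[[0.7,0,2],[0,-0.2,0],255],[[0.7,0,4],[0,-0.4,0],255],[[0.7,0,6],[0,-0.6,0],255],[[0.6,0,8],[0,-0.75,0],255],[[0.6,0,9],[0,-0.83,0],255]]'|tail -2
python3 plan.py
python3 -m creep '[[[0,0,2],[0,-0.2,0],255],[[-0.4,0,4],[0,-0.4,0],255],[[-0.8,0,6],[0,-0.6,0],255],[[-1.2,0,8],[0,-0.8,0],255],[[-1.6,0,10],[0,-1,0],255]]'|tail -2
python3 plan.py 16,0,5 16,0,0 16,0,-5 16,0,-8
```

```text
wrist_force: [5.7, -3.3, -0.6]
grip_width: 0.0227
now tip r,lat,z mm [28.7 -0.2 -0.9] pitch 9.88 F [ 5.7 -3.3 -0.6] t 9.4667
wrist_force: [2.2, -1.8, 0.2]
grip_width: 0.0225
now tip r,lat,z mm [28.7 -0.3  0.2] pitch 4.95 F [ 2.2 -1.8  0.2] t 9.8833
16,0,5 tip [29.9  0.1] shift [1.3 0.  0.1] turn [ 0.    0.01 -0.02] TCP [0.443 0.029 0.136]
16,0,0 tip [30.   1.5] shift [ 0.4  0.  10.5] turn [ 0.   -0.99 -0.02] TCP [0.443 0.029 0.126]
16,0,-5 tip [30.2  2.9] shift [-1.3  0.  20.7] turn [ 0.   -1.99 -0.02] TCP [0.444 0.029 0.115]
16,0,-8 tip [30.4  3.7] shift [-2.8  0.  26.8] turn [-0.   -2.59 -0.02] TCP [0.445 0.029 0.109]
```

```bash
python3 -m creep '[[[0,0,2],[0,-0.2,0],255],[[0,0,4],[0,-0.4,0],255],[[0,0,6],[0,-0.6,0],255],[[-0.2,0,8],[0,-0.8,0],255],[[-0.5,0,10],[0,-1,0],255]]'|tail -2
python3 plan.py
python3 -m creep '[[[0,0,2],[0,-0.2,0],255],[[-0.4,0,4],[0,-0.4,0],255],[[-0.8,0,6],[0,-0.6,0],255],[[-1.2,0,8],[0,-0.8,0],255],[[-1.6,0,10],[0,-1,0],255]]'|tail -2
python3 plan.py 16,0,-5 16,0,-8 16,0,-10
python3 - <<'E'
from h import *
a=r.snapshot("scene");cv2.imwrite("pics/s4.png",cv2.resize(a[140:220,210:310],(800,640)[:2],interpolation=cv2.INTER_CUBIC)[:600,:,::-1])
E
```

```text
wrist_force: [4.8, -3.0, -1.1]
grip_width: 0.0225
now tip r,lat,z mm [28.9 -0.2  2.2] pitch -0.08 F [ 4.8 -3.  -1.1] t 10.3
wrist_force: [-0.9, -0.2, -3.0]
grip_width: 0.0227
now tip r,lat,z mm [28.9 -0.3  3.5] pitch -5.02 F [-0.9 -0.2 -3. ] t 10.7167
16,0,-5 tip [30.2  2.9] shift [1.3 0.1 0.4] turn [-0.    0.   -0.02] TCP [0.444 0.029 0.115]
16,0,-8 tip [30.4  3.7] shift [0.9 0.1 6.7] turn [-0.01 -0.6  -0.02] TCP [0.445 0.029 0.109]
16,0,-10 tip [30.5  4.3] shift [ 0.5  0.1 10.8] turn [-0.01 -1.   -0.02] TCP [0.446 0.028 0.105]
```

View pics/s4.png

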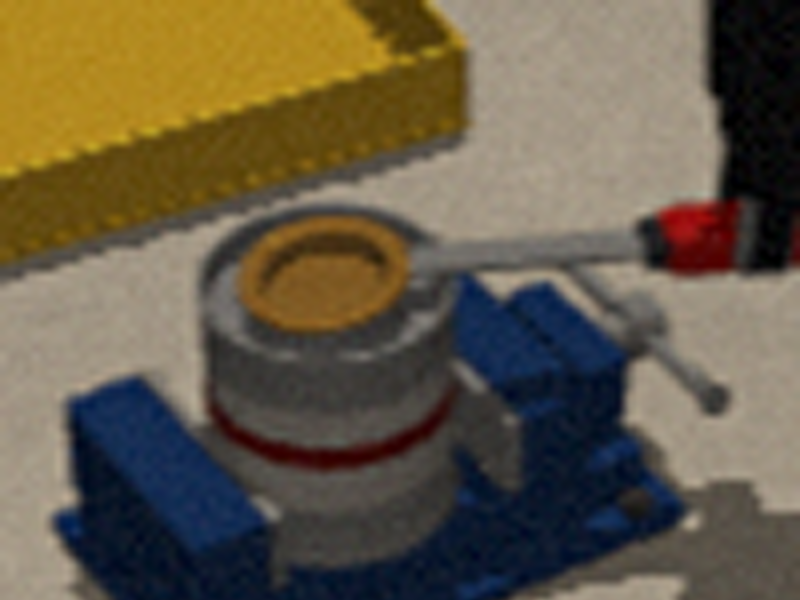

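The lid's lever-side edge is now clearly raised (crop 408,245). I lever a little further for margin.

```bash
python3 -m creep '[[[0.5,0,3],[0,-0.3,0],255],[[0.5,0,6],[0,-0.6,0],255],[[0.5,0,9],[0,-0.85,0],255],[[0.3,0,12],[0,-1.1,0],255],[[0.3,0,12],[0,-1.1,0],255]]'|tail -2
python3 -m creep '[[[0,0,0],[0,0,0],255],[[0,0,0],[0,0,0],255],[[0,0,0],[0,0,0],255],[[0,0,0],[0,0,0],255],[[0,0,0],[0,0,0],255]]'|tail -2
python3 plan.py
python3 - <<'E'
from h import *
a=r.snapshot("scene");cv2.imwrite("pics/s5.png",a[...,::-1])
b=cv2.imread("pics/scene0.png")[...,::-1].copy()
for im in(b,a):
    c=blobs(im,(10,100,60),(25,255,255),(238,164,266,190))[0];print(cv2.contourArea(c),cv2.boundingRect(c),cv2.fitEllipse(c))
E
```

```text
wrist_force: [-0.2, -0.6, -1.2]
grip_width: 0.0225
wrist_force: [-0.3, -0.4, -2.3]
grip_width: 0.0224
now tip r,lat,z mm [30.  -0.3  4.5] pitch -10.45 F [-0.3 -0.4 -2.3] t 11.6
224.5 (240, 168, 22, 14) ((250.25535583496094, 174.51954650878906), (13.57987117767334, 21.224018096923828), 88.49847412109375)
226.5 (240, 167, 21, 15) ((249.97967529296875, 173.7254638671875), (13.864555358886719, 20.992528915405273), 77.83126068115234)
```

```bash
python3 -m creep '[[[0.5,0,-4],[0,0.4,0],255],[[1,0,-8],[0,0.8,0],255],[[1.5,0,-12],[0,1.2,0],255],[[2,0,-16],[0,1.5,0],255],[[2,0,-16],[0,1.5,0],255]]'|tail -2
python3 plan.py
python3 -m creep '[[[4,0,-1],[0,0,0],255],[[10,0,-1],[0,0,0],255],[[18,0,-1],[0,0,0],255],[[30,0,-1],[0,0,0],255],[[50,0,-2],[0,0,0],255]]'|tail -2
python3 plan.py
python3 - <<'E'
from h import *
a=r.snapshot("scene")
c=blobs(a,(10,100,60),(25,255,255),(238,164,266,190))[0];print(cv2.contourArea(c),cv2.boundingRect(c),cv2.fitEllipse(c))
E
```

```text
wrist_force: [-0.0, -0.8, -1.3]
grip_width: 0.0226
now tip r,lat,z mm [31.2 -0.3  3. ] pitch -2.94 F [-0.  -0.8 -1.3] t 12.0667
wrist_force: [0.1, 0.8, -1.9]
grip_width: 0.0227
now tip r,lat,z mm [82.8 -0.3  1.6] pitch -2.99 F [ 0.1  0.8 -1.9] t 12.4833
228.5 (240, 167, 21, 15) ((249.98651123046875, 173.7059326171875), (13.929966926574707, 21.06991195678711), 78.74002838134766)
```

```bash
python3 -m creep '[[[7,38,-4],[0,0.3,0],255],[[14,77,-8],[0,0.6,0],255],[[21,116,-8],[0,0.6,0],255],[[28,155,-8],[0,0.6,0],255],[[35,194,-8],[0,0.6,0],255]]'|tail -2
python3 -m creep '[[[7,38,0],[0,0,0],255],[[14,70,0],[0,0,0],255],[[21,95,15],[0,0,0],255],[[28,101,40],[0,0,0],255],[[33,101,60],[0,0,0],255]]'|tail -2
python3 -m creep '[[[0,0,0],[0,0,0],255],[[0,0,0],[0,0,0],255],[[0,0,0],[0,0,0],255],[[0,0,0],[0,0,0],255],[[0,0,0],[0,0,0],255]]'
python3 - <<'E'
from h import *
s=r.read_state();print(to_tool(s,[.4505,.3482,.0075]),np.degrees(np.arcsin(R.from_quat(s['orientation']).as_matrix()[2,0])))
E
```

```text
wrist_force: [1.3, 0.8, -0.8]
grip_width: 0.0224
wrist_force: [-0.2, -0.6, -3.0]
grip_width: 0.0225
time: 13.78
tool_pos: [0.453, 0.3476, 0.0664]
orientation: [0.206, 0.978, 0.001, 0.0]
wrist_force: [0.4, 0.3, -1.4]
grip_width: 0.0229
[ 2.50671981 -0.59916899 58.85508282] -0.00451535694867988
```

```bash
python3 -m creep '[[[0,0,15],[0,0,0],255],[[0,0,30],[0,0,0],255],[[0,0,42],[0,0,0],255],[[0,0,50],[0,0,0],255],[[0,0,55],[0,0,0],255]]'|tail -2
python3 -m creep '[[[0,0,1],[0,0,0],255],[[0,0,2],[0,0,0],255],[[0,0,2],[0,0,0],255],[[0,0,2],[0,0,0],255],[[0,0,2],[0,0,0],255]]'
```

```text
wrist_force: [0.4, -0.1, -1.7]
grip_width: 0.0225
time: 14.62
tool_pos: [0.4524, 0.3478, 0.0085]
orientation: [0.206, 0.979, 0.0, -0.0]
wrist_force: [-0.4, 0.0, -1.9]
grip_width: 0.0223
```

```bash
python3 -m creep '[[[0,0,0.5],[0,0,0],255],[[0,0,1],[0,0,0],255],[[0,0,1.5],[0,0,0],255],[[0,0,1.5],[0,0,0],255],[[0,0,1.5],[0,0,0],255]]'|tail -2
python3 -m creep '[[[0,0,0],[0,0,0],0],[[0,0,0],[0,0,0],0],[[0,0,0],[0,0,0],0],[[0,0,0],[0,0,0],0],[[0,0,0],[0,0,0],0]]'|tail -2
python3 -m creep '[[[0,0,-20],[0,0,0],0],[[0,0,-60],[0,0,0],0],[[0,0,-100],[0,0,0],0],[[0,0,-140],[0,0,0],0],[[0,0,-180],[0,0,0],0]]'|tail -2
python3 - <<'E'
from h import *
s=r.read_state();print(s['time'],s['tool_pos'])
p=r.camera_params("wrist");a=r.snapshot("wrist");cv2.imwrite("pics/w6.png",a[...,::-1])
c=blobs(a,(0,150,60),(8,255,255),(200,20,400,330))
for q in c[:2]: print(cv2.minAreaRect(q),plane(p,cv2.minAreaRect(q)[0],.02))
t=np.array([.5942,-.0374,0]);print(to_tool(s,t))
E
```

```text
wrist_force: [-2.4, -1.6, 8.6]
grip_width: 0.0226
wrist_force: [-0.5, 0.6, 0.2]
grip_width: 0.081
wrist_force: [0.1, 1.6, 0.8]
grip_width: 0.0854
15.8667 [0.45208799 0.34727148 0.18847717]
((286.5, 178.0), (98.0, 29.0), 90.0) [0.44322617 0.35108303 0.02      ]
((286.5, 115.5), (29.0, 9.0), 0.0) [0.3956678  0.37203363 0.02      ]
[-285.3715221  -294.61143816  188.30509317]
```

```bash
python3 -m creep '[[[-26,-28,-10],[0,0,0],0],[[-52,-56,-20],[0,0,0],0],[[-78,-84,-30],[0,0,0],0],[[-104,-112,-40],[0,0,0],0],[[-130,-140,-50],[0,0,0],0]]'|tail -2
python3 -m creep '[[[-28,-28,-3],[0,0,0],0],[[-56,-56,-6],[0,0,0],0],[[-84,-84,-9],[0,0,0],0],[[-112,-112,-10],[0,0,0],0],[[-140,-140,-10],[0,0,0],0]]'|tail -2
python3 -m creep '[[[-10,-10,0],[0,0,0],0],[[-10,-10,0],[0,0,0],0],[[-10,-10,0],[0,0,0],0],[[-10,-10,0],[0,0,0],0],[[-10,-10,0],[0,0,0],0]]'|tail -2
python3 look.py w7
```

```text
wrist_force: [1.2, 0.2, 0.5]
grip_width: 0.0856
wrist_force: [0.9, 0.8, -0.9]
grip_width: 0.0857
wrist_force: [-0.1, -1.2, 0.5]
grip_width: 0.0854
17.1667 [ 0.5915 -0.0294  0.2463] [[-0.9158, 0.4017, -0.0009], [0.4017, 0.9158, 0.0007], [0.0011, 0.0003, -1.0]] 0.08540816075679591 [-0.12 -1.16  0.52]
```

View pics/w7.png

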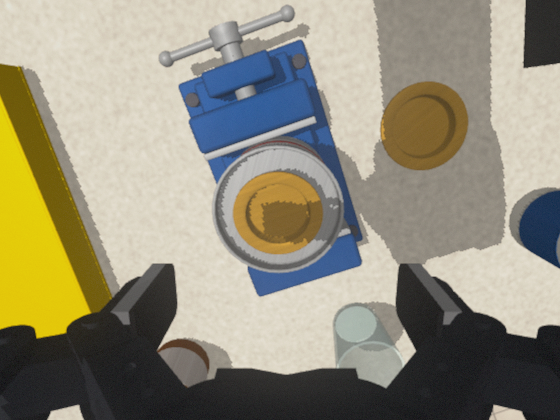

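The lid is at about (278,212), raised toward the image top (the lever side). I fit its position.

Run:
```python
from h import *
p=np.load("pics/w7.npy",allow_pickle=True).item();a=cv2.imread("pics/w7.png")[...,::-1].copy();s=r.read_state()
c=blobs(a,(10,100,30),(25,255,255),(215,150,345,270))[0];c=cv2.convexHull(c)
e=cv2.fitEllipse(c);print(e,cv2.boundingRect(c))
P=plane(p,e[0],.1355);print(P,to_tool(s,[P[0],P[1],.126]))
print([ (z,np.linalg.norm(plane(p,(e[0][0]-e[1][1]/2,e[0][1]),z)-plane(p,(e[0][0]+e[1][1]/2,e[0][1]),z))) for z in(.13,.135,.14)])
x,y,w,h=cv2.boundingRect(c)
# pix of flange ends along U for tilts
U=np.array([-.9157,.4018,0])
for t in(0,5,10):
    far=P*[1,1,0]+[0,0,.128]-U*.0325*np.cos(np.radians(t)) ; near=far+U*.065*np.cos(np.radians(t))+[0,0,.065*np.sin(np.radians(t))+.0035];far=far+[0,0,.0035]
    print(t,pix(p,far),pix(p,near))
```

```text
((277.577392578125, 212.44509887695312), (82.29307556152344, 89.38334655761719), 89.76126861572266) (233, 172, 90, 82)
[ 0.59318645 -0.03722578  0.1355    ] [ -4.76929885  -6.54235585 120.3191201 ]
[(0.13, np.float64(0.06536246953333205)), (0.135, np.float64(0.06409949646885363)), (0.14, np.float64(0.06283652340437518))]
0 (np.float64(277.9460962426764), np.float64(252.75237702691197)) (np.float64(277.4252349874289), np.float64(166.42262434549832))
5 (np.float64(277.9451657938583), np.float64(252.5981604950823)) (np.float64(277.2489893646465), np.float64(167.83904950967835))
10 (np.float64(277.9423802331566), np.float64(252.1364698547688)) (np.float64(277.06872921356313), np.float64(169.67059457992968))
```

```bash
python3 -m creep '[[[-2,-3,25],[0,0,0],0],[[-4,-6,50],[0,0,0],0],[[-5,-6.5,75],[0,0,0],0],[[-5,-6.5,95],[0,0,0],0],[[-5,-6.5,105],[0,0,0],0]]'|tail -2
python3 -m creep '[[[0,0,5],[0,0,0],0],[[0,0,10],[0,0,0],0],[[0,0,13],[0,0,0],0],[[0,0,13],[0,0,0],0],[[0,0,13],[0,0,0],0]]'
python3 - <<'E'
from h import *
s=r.read_state();print(to_tool(s,[.5932,-.0372,.126]))
E
```

```text
wrist_force: [-0.2, 0.2, -0.3]
grip_width: 0.0855
time: 18.05
tool_pos: [0.5939, -0.0386, 0.129]
orientation: [0.206, 0.979, 0.0, 0.0]
wrist_force: [0.0, -0.6, 1.4]
grip_width: 0.0856
[1.21520196 0.98490678 3.01784532]
```

```bash
python3 -m creep '[[[0.5,1,2],[0,0,0],0],[[1,1,3],[0,0,0],30],[[1,1,3],[0,0,0],45],[[1,1,3],[0,0,0],45],[[1,1,3],[0,0,0],45]]'|tail -2
python3 -m creep '[[[0,0,0],[0,0,0],55],[[0,0,0],[0,0,0],60],[[0,0,0],[0,0,0],70],[[0,0,0],[0,0,0],90],[[0,0,0],[0,0,0],120]]'
python3 - <<'E'
from h import *
a=r.snapshot("scene");cv2.imwrite("pics/s8.png",cv2.resize(a[130:210,200:300],(750,600),interpolation=cv2.INTER_CUBIC)[...,::-1])
E
```

```text
wrist_force: [0.3, 0.0, -0.0]
grip_width: 0.0701
time: 18.88
tool_pos: [0.5933, -0.0369, 0.126]
orientation: [0.206, 0.979, 0.0, -0.0]
wrist_force: [-3.7, 2.5, 11.4]
grip_width: 0.0608
```

View pics/s8.png

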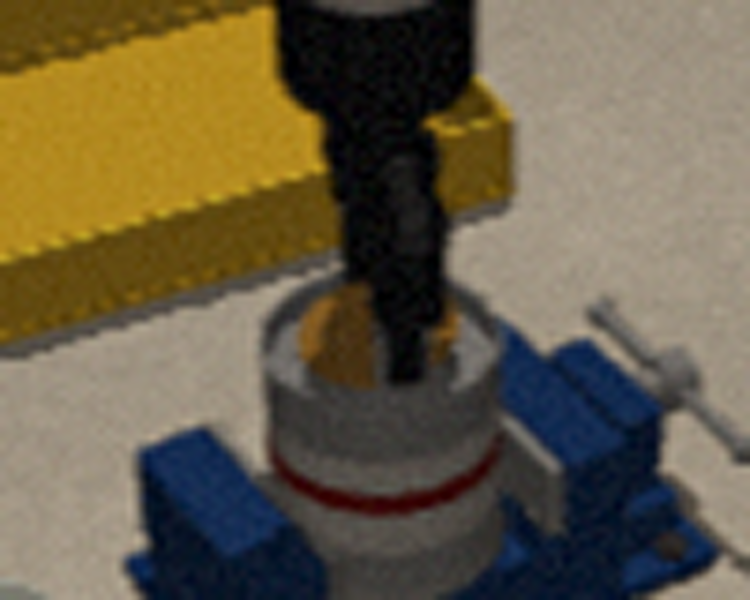

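```bash
python3 -m creep '[[[0,0,-1],[0,0,0],120],[[0,0,-2],[0,0,0],120],[[0,0,-3],[0,0,0],120],[[0,0,-4],[0,0,0],120],[[0,0,-6],[0,0,0],120]]'
python3 -m creep '[[[0,0,-3],[0,0,0],120],[[0,0,-6],[0,0,0],120],[[0,0,-9],[0,0,0],120],[[0,0,-12],[0,0,0],120],[[0,0,-15],[0,0,0],120]]'
python3 - <<'E'
from h import *
a=r.snapshot("scene");cv2.imwrite("pics/s9.png",cv2.resize(a[130:210,200:300],(750,600),interpolation=cv2.INTER_CUBIC)[...,::-1])
E
```

```text
time: 19.35
tool_pos: [0.5925, -0.0372, 0.131]
orientation: [0.206, 0.979, -0.0, -0.001]
wrist_force: [-0.3, 1.0, -0.7]
grip_width: 0.0606
time: 19.77
tool_pos: [0.5932, -0.0375, 0.1468]
orientation: [0.206, 0.979, 0.0, -0.0]
wrist_force: [-0.8, 0.6, -0.9]
grip_width: 0.0602
```

View pics/s9.png

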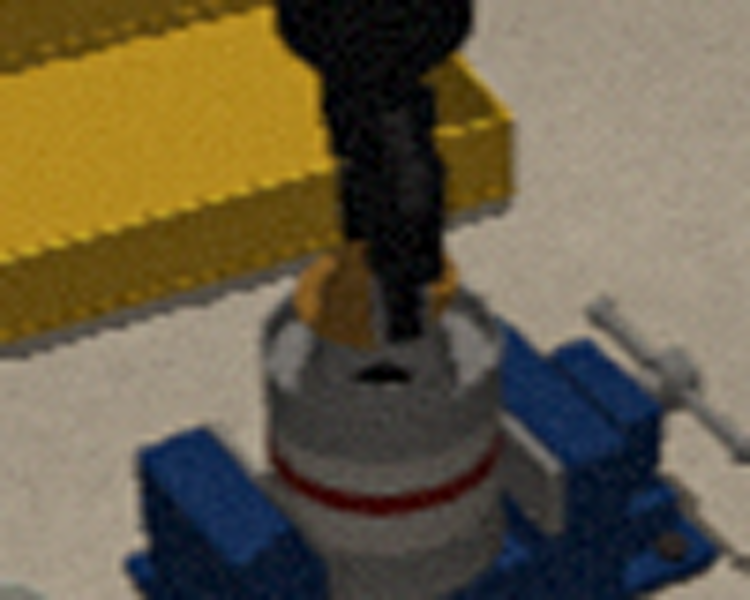

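```bash
python3 -m creep '[[[0,0,-12],[0,0,0],120],[[0,0,-24],[0,0,0],120],[[0,0,-36],[0,0,0],120],[[-3,-15,-45],[0,0,0],120],[[-8,-40,-50],[0,0,0],120]]'|tail -2
python3 -m creep '[[[-5,-28,0],[0,-0.4,0],120],[[-10,-56,0],[0,-0.8,0],120],[[-15,-84,0],[0,-1.2,0],120],[[-20,-112,0],[0,-1.6,0],120],[[-25,-140,0],[0,-2,0],120]]'|tail -2
python3 -m creep '[[[-5,-28,0],[0,0,0],120],[[-10,-56,0],[0,0,0],120],[[-15,-84,0],[0,0,0],120],[[-20,-112,0],[0,0,0],120],[[-24,-140,0],[0,0,0],120]]'|tail -2
python3 -m creep '[[[0,0,0],[0,0,0],120],[[0,0,0],[0,0,0],120],[[0,0,0],[0,0,0],120],[[0,0,0],[0,0,0],120],[[0,0,0],[0,0,0],120]]'
python3 look.py w10
python3 - <<'E'
from h import *
a=r.snapshot("scene");cv2.imwrite("pics/s10.png",a[...,::-1])
b=cv2.imread("pics/w10.png");x=cv2.resize(a[80:200,140:300],(533,400),interpolation=cv2.INTER_CUBIC)[...,::-1]
cv2.imwrite("pics/m10.png",np.hstack([cv2.resize(b[80:400,100:460],(450,400)),x[:,100:450]]))
E
```

```text
wrist_force: [0.4, -0.9, 0.5]
grip_width: 0.0604
wrist_force: [1.1, 0.5, -0.8]
grip_width: 0.0605
wrist_force: [0.5, 0.6, -0.0]
grip_width: 0.0613
time: 21.48
tool_pos: [0.5164, -0.352, 0.2007]
orientation: [0.205, 0.975, -0.018, 0.085]
wrist_force: [0.4, -0.7, -1.1]
grip_width: 0.0605
21.4833 [ 0.5164 -0.352   0.2007] [[-0.9019, 0.4018, 0.1586], [0.3958, 0.9157, -0.0693], [-0.173, 0.0003, -0.9849]] 0.06049105195031114 [ 0.43 -0.73 -1.05]
```

View pics/m10.png

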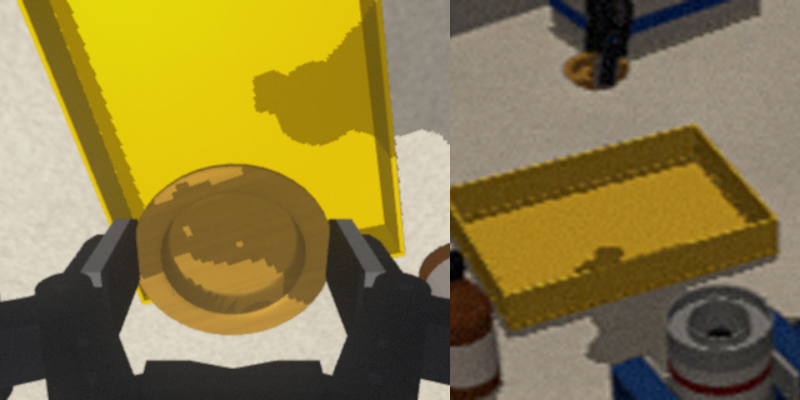

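The lid is held flange-on by both pads and is over the tray. I compute its tilt from the ellipse ratio, and what's left to the tray floor.

Run:
```python
from h import *
p=np.load("pics/w10.npy",allow_pickle=True).item();a=cv2.imread("pics/w10.png")[...,::-1].copy();s=r.read_state()
c=blobs(a,(10,100,30),(22,255,255),(205,205,368,352))[0];c=cv2.convexHull(c);e=cv2.fitEllipse(c);print(e,cv2.boundingRect(c))
o,d=ray(p,e[0]);d/=np.linalg.norm(d)
print('ray-vertical deg',np.degrees(np.arccos(-d[2])),'ray-normal deg',np.degrees(np.arccos(min(e[1])/max(e[1]))))
# range from major axis
rng=65*p['fx']/max(e[1]);W=np.array(p['world_from_camera']);depth=rng/1000;f=-W[:3,2];C=o+d*depth/(d@f)
print('lid centre',C,'rel TCP',C-s['tool_pos'])
# tray floor centroid from wrist/top
print(to_tool(s,[.515,-.357,.05]))
```

```text
((286.1933288574219, 279.2472839355469), (135.84710693359375, 162.53268432617188), 87.09686279296875) (208, 212, 160, 136)
ray-vertical deg 36.047417940487456 ray-normal deg 33.29929825341192
lid centre [ 0.51396099 -0.35154739  0.20851445] rel TCP [-0.0023303   0.00071148  0.00790252]
[ 25.34038686  -4.87680991 148.46608957]
```

```bash
python3 -m creep '[[[6,-1,34],[0,0,0],120],[[12,-2,68],[0,0,0],120],[[18,-3,102],[0,0,0],120],[[23,-4,130],[0,0,0],120],[[27,-5,153],[0,0,0],120]]'|tail -2
python3 -m creep '[[[1,0,6],[0,0,0],120],[[2,0,12],[0,0,0],120],[[3,0,17],[0,0,0],120],[[3,0,17],[0,0,0],120],[[3,0,17],[0,0,0],120]]'
python3 -m creep '[[[0.2,0,1],[0,0,0],120],[[0.4,0,2],[0,0,0],120],[[0.6,0,3],[0,0,0],120],[[0.8,0,4],[0,0,0],120],[[1,0,5],[0,0,0],120]]'
```

```text
wrist_force: [0.9, -0.1, -1.6]
grip_width: 0.0607
time: 22.42
tool_pos: [0.5143, -0.3577, 0.0289]
orientation: [0.205, 0.975, -0.018, 0.086]
wrist_force: [-0.3, -0.5, -0.2]
grip_width: 0.0607
time: 22.83
tool_pos: [0.5137, -0.3575, 0.0228]
orientation: [0.205, 0.975, -0.018, 0.085]
wrist_force: [0.4, 0.1, -0.9]
grip_width: 0.0608
```

```bash
for i in 1; do python3 -m creep '[[[0.2,0,1],[0,0,0],120],[[0.4,0,2],[0,0,0],120],[[0.6,0,3],[0,0,0],120],[[0.8,0,4],[0,0,0],120],[[1,0,5],[0,0,0],120]]'; done
python3 -m creep '[[[0.2,0,1],[0,0,0],120],[[0.4,0,2],[0,0,0],120],[[0.6,0,3],[0,0,0],120],[[0.6,0,3],[0,0,0],120],[[0.6,0,3],[0,0,0],120]]'
```

```text
time: 23.25
tool_pos: [0.5135, -0.3574, 0.0175]
orientation: [0.205, 0.975, -0.018, 0.085]
wrist_force: [-0.1, -1.0, -1.5]
grip_width: 0.0608
time: 23.67
tool_pos: [0.5134, -0.3574, 0.0145]
orientation: [0.205, 0.975, -0.018, 0.085]
wrist_force: [-0.2, 0.3, 0.9]
grip_width: 0.0608
```

```bash
python3 -m creep '[[[0.2,0,1],[0,0,0],120],[[0.4,0,2],[0,0,0],120],[[0.4,0,2],[0,0,0],120],[[0.4,0,2],[0,0,0],120],[[0.4,0,2],[0,0,0],120]]'
python3 -m creep '[[[0.2,0,1],[0,0,0],120],[[0.4,0,2],[0,0,0],120],[[0.4,0,2],[0,0,0],120],[[0.4,0,2],[0,0,0],120],[[0.4,0,2],[0,0,0],120]]'
```

```text
time: 24.08
tool_pos: [0.5134, -0.3574, 0.0125]
orientation: [0.205, 0.975, -0.018, 0.085]
wrist_force: [-0.2, -0.3, -0.2]
grip_width: 0.061
time: 24.5
tool_pos: [0.5133, -0.3574, 0.0105]
orientation: [0.205, 0.975, -0.018, 0.085]
wrist_force: [0.9, -0.1, -0.8]
grip_width: 0.0604
```

```bash
python3 -m creep '[[[0.2,0,1],[0,0,0],120],[[0.4,0,2],[0,0,0],120],[[0.4,0,2],[0,0,0],120],[[0.4,0,2],[0,0,0],120],[[0.4,0,2],[0,0,0],120]]'
python3 -m creep '[[[0.1,0,0.5],[0,0,0],120],[[0.2,0,1],[0,0,0],120],[[0.2,0,1.5],[0,0,0],120],[[0.2,0,1.5],[0,0,0],120],[[0.2,0,1.5],[0,0,0],120]]'
```

```text
time: 24.92
tool_pos: [0.5133, -0.3574, 0.0085]
orientation: [0.205, 0.975, -0.018, 0.085]
wrist_force: [0.8, 0.1, -0.1]
grip_width: 0.0608
time: 25.33
tool_pos: [0.5137, -0.3575, 0.0078]
orientation: [0.205, 0.975, -0.018, 0.085]
wrist_force: [-4.4, 3.6, 16.5]
grip_width: 0.0606
```

Contact with the floor. I release gently, retreat and check.

```bash
python3 -m creep '[[[0,0,-0.5],[0,0,0],60],[[0,0,-0.5],[0,0,0],40],[[0,0,-0.5],[0,0,0],20],[[0,0,-0.5],[0,0,0],0],[[0,0,-0.5],[0,0,0],0]]'|tail -2
python3 -m creep '[[[-2,0,-8],[0,0,0],0],[[-5,0,-30],[0,0,0],0],[[-12,0,-70],[0,0,0],0],[[-19,0,-110],[0,0,0],0],[[-26,0,-150],[0,0,0],0]]'|tail -2
python3 -m creep '[[[0,0,0],[0,1,0],0],[[0,0,0],[0,2,0],0],[[0,0,0],[0,2,0],0],[[0,0,0],[0,2,0],0],[[0,0,0],[0,2,0],0]]'
python3 look.py w11
python3 - <<'E'
from h import *
a=r.snapshot("scene");b=cv2.imread("pics/w11.png");cv2.imwrite("pics/m11.png",np.hstack([cv2.resize(b[60:380,100:420],(390,390)),cv2.resize(a[110:310,140:430],(410,283))[...,::-1][:283].copy() if 0 else cv2.copyMakeBorder(cv2.resize(a[110:310,140:430],(410,283)),0,107,0,0,cv2.BORDER_CONSTANT)[...,::-1]]))
p=r.camera_params("wrist")
c=cv2.convexHull(blobs(b[...,::-1].copy(),(10,80,30),(20,255,255),(180,100,400,370))[0]);e=cv2.fitEllipse(c);print(e,plane(p,e[0],.0165))
o,d=ray(p,e[0]);d/=np.linalg.norm(d);print(np.degrees(np.arccos(-d[2])),np.degrees(np.arccos(min(e[1])/max(e[1]))))
S=r.camera_params("scene");q=cv2.minAreaRect(blobs(a,(0,150,60),(8,255,255),(310,230,420,290))[0]);print('lever',plane(S,q[0],.013),q)
E
```

```text
wrist_force: [-0.1, 0.6, -0.4]
grip_width: 0.0854
wrist_force: [0.8, 0.2, 0.4]
grip_width: 0.0854
time: 26.58
tool_pos: [0.5125, -0.3572, 0.1594]
orientation: [0.206, 0.978, -0.0, -0.0]
wrist_force: [0.3, 0.1, -0.3]
grip_width: 0.0856
26.5833 [ 0.5125 -0.3572  0.1594] [[-0.9149, 0.4036, -0.0002], [0.4036, 0.9149, -0.0002], [0.0001, -0.0002, -1.0]] 0.08563132028928203 [ 0.26  0.12 -0.31]
((286.24334716796875, 195.8291473388672), (77.17056274414062, 78.93363952636719), 82.4200210571289) [ 0.51235248 -0.35751824  0.0165    ]
13.200850458136165 12.132600119635672
lever [0.44337005 0.35024079 0.013     ] ((375.7479553222656, 255.36398315429688), (9.74925708770752, 30.857742309570312), 79.69515228271484)
```

View pics/m11.png

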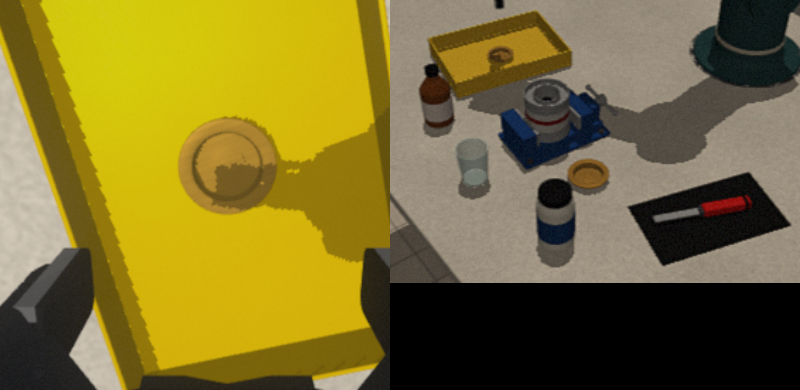

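The lid lies flat mid-tray: ellipse 77x79 px, diameter consistent with z≈0.0165. The lever is on the mat and the bottles are undisturbed.

```bash
python3 -c "
from bench import r
print(r.close_job())"
```

```text
the job is handed in; nothing more can be done
None
```

The job is done and handed in, with the last move ending at about 26.6 s of the 72 s allowed; the interface reports no verdict.

**What I did:** I took the smaller lever from the mat and set its blade over the tin's rim and under the lid's flange. I levered it from 30° nose-down to about 10° past level, until the lid tilted by about 10° and stayed up. I then laid the lever back on the mat, lifted the lid by its flange, levelled it and set it down in the tray.

**Last checks:**
- **Lid:** it lies flat within about 1–2° at (0.512, -0.358), near the tray's middle.
- **Lever:** it lies on the mat, handle centre near (0.44, 0.35), about the spot it was taken from.
- **Bottles and beaker:** the bottle, jar and beaker look undisturbed in the last scene picture. I did not measure their positions again.
- **Gripper:** it is open and well clear of everything.

**Not confirmed or odd:**
- The lever's contact forces on the tin and lid (step 1) were never measured directly. I judged that step only by the lid coming up.
- The fingers read about 61 mm on the 65 mm flange, but the lid did not slip.
- The touch-down in the tray showed about 16 N at the wrist.

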